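# Unlatch the big battery pack from the charger and hold it over the drill

## Robot

A 6-joint arm with a two-finger parallel gripper is mounted at the origin on the work surface. World frame = base frame: x ahead of the robot, y to its left, z up, the work surface at z = 0. Lengths are in mm, angles in rad, forces in N, time in s.
With the tool pointing down it reaches from about 350 to 800 mm from the base axis. Payload 7.3 kg.
Tool frame: the origin (TCP) lies between the finger pads; the fingertips stand 22 mm ahead of it and the grasp point (between the pads) lies 3 mm ahead of it; z points along the fingers, y is the line along which they close (so a half turn about z gives the same grasp; the last joint's range is limited). The gripper opens to 85 mm and grips with 20 to 120 N. Pads are 22 mm wide; open, the fingers measure 114 mm over their backs; the gripper's body (76 mm by 85 mm) begins 54 mm behind the grasp point. The pads swing forward as they close: fully open they stand 13 mm farther back than shut.
Start: joints at [0.993, 0.342, 1.524, -0, 1.275, -0.146], TCP at [219.704, 476.839, 226.222] pointing down, gripper open.
Joint ranges: [-2.53, 2.53], [-0.77, 2.02], [0.04, 2.7], [-1, 4.14], [0.28, 2.66], [-3.11, 3.11]. Speed limits (rad/s): [2.57, 2.57, 3.14, 3.14, 3.14, 3.14].

## Interface

Orientations are given as a unit quaternion [x, y, z, w].
In Python, from rig import monitor, viewer, ticket gives the robot as it stands.
- The arm moves only by the tool jog_arm, never from a script. Its argument "targets" is a list that holds one entry, the list of rows, each a list of 4 numbers: the shift along the tool's x, y, z in m, then the turn about the tool's z in rad. In form: [[[dx, dy, dz, yaw], ...]]. A call has 1 to 12 rows; each row is the pose to reach, as a shift and turn from the pose commanded when the call began, along the tool's axes at that moment; what a row does not reach only later rows make up. A row lasts 1/10 s, in which the tool goes at most 50 mm and 8.59 degrees, less where a joint would pass 70% of its speed; a pose out of reach is approached as far as the arm can. A call with a gripper value outside its range is refused whole. "fingers" is the finger opening in m, from 0 to 0.0854, set as the call begins (left out, the last holds). The fingers move at their own pace and stop on an object; "squeeze" is the grip in N (left out, the last holds). Time passes only in rows, so rows that repeat a pose let the fingers close. It gives the time, the measured TCP pose, the force, the opening and the grip force at its end, in the units of the state.
- monitor.sense(): the state, without advancing time (a new reading comes with each control period).
- viewer.grab_frame(name): name is "side" or "top" or "wrist"; returns a dict with "color" (384x512x3 uint8, blue, green, red), "z_map" (384x512 float32, mm along the optical axis (not along the pixel's ray), 0 where there is no reading), "fx", "fy", "cx", "cy" (pixels), "position" and "attitude" of the camera in the world. Camera axes: x right, y down, z forward; pixel columns grow to the right and rows downward; lengths in mm; the calibration is good to about 2 mm. A picture is of the moment at which its call begins.
- ticket.job_done(): hands the job in; it is judged then, once.
The state is a dict: "time_s": time; "joint_positions": joint angles; "qvel": joint speeds; "tau": joint torques, N m; "tool_pos": TCP position; "tool_rot": TCP orientation; "force": force on the tool from outside, world axes, zero at the start; "torque": the same for the moment, N m; "width": finger opening in mm; "gripper_force": force on a finger pad.
Only numpy, scipy, OpenCV 4.12 (cv2) and the standard library are available. Lean on these libraries where they do the work, as an engineer would, in place of code of your own. Each camera call takes 0.05 s, during which the arm holds its last target. There are 200 camera calls.

## Task

The drill lying on the rubber mat needs a battery. In the charger, pinch together the two opposed side catches of the tall, high-capacity pack so that it unlatches, draw it straight up out of its bay, carry it over the empty foot of the drill's handle and finish there still holding it in the air by the squeezed catches, upright (stem down) and still, with the end of its stem about a hand's breadth above the foot, ready for me to take; do not put it down or let go. Leave the two short packs seated in the charger and everything else on the bench as it lies.

Things in the scene. Friction and masses are not known exactly. Their poses are not given: they have to be found in the camera images.
- big_pack: tall battery pack, dark plastic, upright in one of the charger's 3 bays (which one varies). Origin: centre of the shoulder that sits on the deck; z up; x, y as the charger's at the start. Above it a block 48 (x) x 44 (y) x 38 mm high, then a second cell row 36 (x) x 62 (y) mm up to 60 mm. 31 mm free to the next pack in y; deck clear in front and behind (x). 0.3 to 0.55 kg.
- big_pack_grip (a point): point midway between the tall pack's two catches, 25 mm above its origin. The catches are grey ribbed pads on its +x and -x sides, 16 mm wide (y), 22 mm high, standing 6 mm proud: 60 mm over both. Pressed flush (48 mm over both) they free the pack; unpressed, their teeth lock it under the bay's lips.
- big_pack_stem (a point): middle of the lower end of the tall pack's stem, 42 mm below its origin. The stem, 38 (x) x 30 (y) mm, sits in the bay with 1 mm of play all round.
- big_pack_front (a joint): inward travel (m) of the catch on the tall pack's -x side: 0 = out (locking), 0.006 = flush with the side, 0.0068 = stop; the tooth is clear from about 0.0045. Spring: 3 N at rest, 8 N flush.
- big_pack_back (a joint): the same for the catch on the tall pack's +x side
- small_pack_a: a short pack in another bay: same stem, shoulder and catches, block 48 (x) x 44 (y) x 38 mm high above the deck, no second row. Origin and axes as for the tall pack. Stays seated.
- small_pack_b: the second short pack, identical, in the remaining bay. Stays seated.
- charger: grey three-bay charger screwed to the bench, 124 (x) x 276 (y) x 70 mm high (308 mm over its ears). Origin: centre of its underside, z up, front (lamps) towards -x. The deck is 70 mm above the origin; the bays lie in a row along its y axis at y = -84, 0 and +84 mm; a lip 8 mm thick at the front and back of each mouth holds the teeth.
- drill_foot (a point): middle of the upper side of the foot at the free end of the drill's handle (the end with the empty battery socket), 58 mm above the bench. The foot is 26 x 64 mm in plan.
- drill: pistol drill, dark green-blue and black, lying on its side on the mat, 0.9 kg. Origin: under the middle of the foot, on the mat. The handle runs along its +x axis; the barrel (54 mm thick, lying along y from -60 to +130 mm, chuck at +y) crosses at x = 135 mm. Nothing of it is higher than 54 mm above the mat.
- mat: black rubber mat under the drill, 240 (x) x 260 (y) x 4 mm, fixed. Origin: centre of its underside, on the bench.
- screwdriver: screwdriver, 160 mm, lying on the mat near the drill's handle, 26 mm high. Origin: under its middle.
- wrench: spanner, 180 mm, lying on the bench beyond the mat and the charger, 8 mm high. Origin: under its middle.
- jar: clear jar with a lid at the far left, 90 mm across, 130 mm high. Origin: centre of its underside.
- spray_can: spray can at the far right, 66 mm across, 190 mm high. Origin: centre of its underside.
Not all that is in view belongs to the job. Leave any green, orange or red look-alike of the big_pack alone.

How it is judged:
By the outcome, as a careful person would: the job done as asked, in the order asked, and still so for the second after the job is handed in, while the arm keeps its last pose, push and grip.
It also fails if it takes over 45 s, if anything falls off the work surface, if the arm or the gripper's body presses on something with over 40 N, if the wrist force passes 120 N, or if a joint passes its speed limit or range.

## Working session

There is one attempt and no reset: what is moved stays moved. The work goes in short steps, Python scripts to look and compute and a tool call to move; the robot and the scene stay as the last step left them, time stands still between calls to the robot, and variables do not carry over. Pictures are saved under pics/ and viewed, at most 10 in all, crops included, and the job is handed in when it is done.

Besides the shell and the picture viewer there is one more tool, called by a JSON object that holds its "name" and its "arguments". jog_arm: Moves the arm, as the interface text tells. Its arguments: {"type":"object","properties":{"targets":{"type":"array"},"fingers":{"type":"number"},"squeeze":{"type":"number"}},"required":["targets"]}

```bash
mkdir -p pics
cat > h.py <<'E'
import numpy as np, cv2
from scipy.spatial.transform import Rotation as R
from rig import monitor, viewer, ticket
def grab(n):
    f=viewer.grab_frame(n); np.save(f'/tmp/{n}.npy',f,allow_pickle=True); return f
def load(n): return np.load(f'/tmp/{n}.npy',allow_pickle=True).item()
def cloud(f):
    z=f['z_map'].astype(float); v,u=np.mgrid[:z.shape[0],:z.shape[1]]
    p=np.stack([(u-f['cx'])/f['fx']*z,(v-f['cy'])/f['fy']*z,z],-1)
    P=p@R.from_quat(f['attitude']).as_matrix().T+np.array(f['position']); P[z==0]=np.nan
    return P
E
python3 - <<'E'
from h import *
s=monitor.sense(); print({k:np.round(v,3) for k,v in s.items()})
for n in ('top','side'):
    f=grab(n); cv2.imwrite(f'pics/{n}0.png',f['color']); print(n,f['position'],f['attitude'],f['fx'])
E
```

```text
{'time_s': np.float64(0.0), 'joint_positions': array([ 0.993,  0.343,  1.525,  0.   ,  1.275, -0.146]), 'qvel': array([-0.001,  0.001, -0.002, -0.001,  0.001, -0.001]), 'tau': array([-1.0000e-03, -4.3367e+01, -2.4602e+01, -0.0000e+00,  8.0000e-03,
        0.0000e+00]), 'tool_pos': array([219.453, 476.473, 225.529]), 'tool_rot': array([ 0.214,  0.977, -0.001, -0.   ]), 'force': array([1.232, 0.03 , 0.207]), 'torque': array([-0.006, -0.013,  0.015]), 'gripper_force': np.float64(0.0), 'width': np.float64(85.41)}
top [ 483.59269574   -5.76463995 1200.52283275] [ 0.70755438 -0.70495829  0.03013884 -0.0386298 ] 408.65748381454773
side [ 491.47335315 -990.54622399 1138.05541947] [ 0.92537285 -0.04443281  0.02924562 -0.37530721] 495.38868480595187
```

View pics/top0.png

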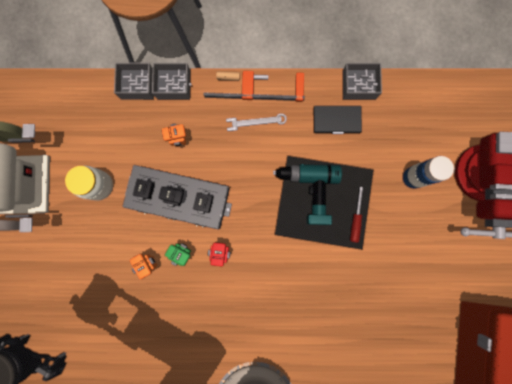

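View pics/side0.png

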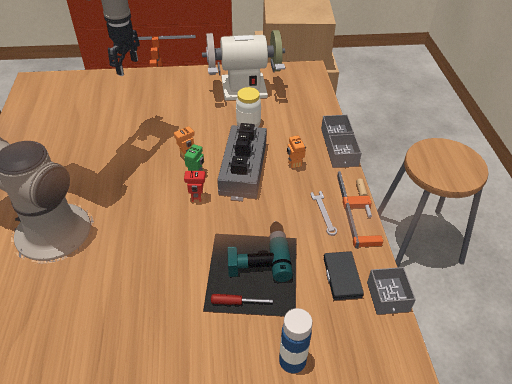

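Top view: the charger is centred near (176,196), with three dark packs at (144,188), (173,195) and (203,202). The drill foot is at (319,219). The orange, green and red look-alikes stand outside the charger, at (175,133), (142,264), (178,253) and (218,254), so I'll leave them. I'll tell the packs apart by height.

Run:
```python
from h import *
f=load('top');P=cloud(f)
for u,v in ((144,188),(173,195),(203,202)):
    w=P[v-14:v+15,u-14:u+15].reshape(-1,3); z=w[:,2]; print((u,v),'zmax pct',np.nanpercentile(z,[50,75,90,95,99]).round(1))
    for lo,hi in((95,118),(118,140)):
        q=w[(z>lo)&(z<hi)].astype(np.float32)
        if len(q)>10: print(lo,len(q),cv2.minAreaRect(q[:,:2].copy()),np.median(q[:,2]))
# charger deck
z=P[...,2];m=((z>60)&(z<80)).astype(np.uint8); m[:, :110]=0; m[:,240:]=0; m[:155]=0; m[240:]=0
m2=((z>60)&(z<150)).astype(np.uint8)*0
c=P[m>0].astype(np.float32); print('deck',cv2.minAreaRect(c[:,:2].copy()),np.median(c[:,2]))
# drill
hsv=cv2.cvtColor(f['color'],cv2.COLOR_BGR2HSV)
g=(z>30)&(z<75); g[:, :280]=0;g[:,347:]=0;g[:150]=0;g[240:]=0
q=P[g]; foot=P[205:232,300:340].reshape(-1,3); foot=foot[(foot[:,2]>48)&(foot[:,2]<70)].astype(np.float32)
print('foot',len(foot),cv2.minAreaRect(foot[:,:2].copy()),np.median(foot[:,2]))
big=cv2.resize(f['color'][150:245,110:345],None,fx=3.4,fy=3.4,interpolation=cv2.INTER_CUBIC);cv2.imwrite('pics/crop1.png',big)
```

```text
(144, 188) zmax pct [ 73.9 107.7 110.1 111.2 113.2]
95 340 ((599.7089233398438, 307.17706298828125), (44.808929443359375, 61.018150329589844), 76.46417999267578) 108.3616
(173, 195) zmax pct [ 97.3 129.1 131.6 132.5 134. ]
95 105 ((580.5801391601562, 220.1795654296875), (51.11505889892578, 60.88883590698242), 80.36709594726562) 107.664505
118 319 ((581.3292846679688, 224.976806640625), (61.3165397644043, 36.189910888671875), 76.91983032226562) 130.02028
(203, 202) zmax pct [ 73.1 107.4 109.5 110.7 112.4]
95 329 ((563.0310668945312, 143.42776489257812), (43.84028625488281, 61.24808120727539), 77.56010437011719) 108.223274
deck ((581.6580810546875, 225.6436004638672), (276.884765625, 124.02633666992188), 77.34489440917969) 71.002014
foot 278 ((533.7693481445312, -178.50814819335938), (63.79288101196289, 50.93529510498047), 89.98568725585938) 57.0282
```

View pics/crop1.png

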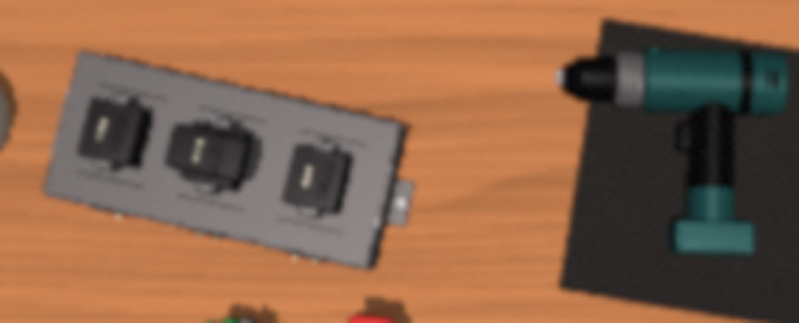

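Measured tops are 130 mm for the middle pack at (173,195) and about 108 mm for the other two. In the crop the middle one at (210,155) also has the wider second row, so it is the tall dark pack. The lamps are on the robot-facing edge, so charger x points about -12.6°, away from the robot.

```bash
cat >> h.py <<'E'
def rel(target, yang, cmd=None):
    "shift in tool axes, yaw (rad) so tool y points at world angle yang deg (mod 180)"
    s=monitor.sense(); M=R.from_quat(s['tool_rot']).as_matrix(); p=np.array(s['tool_pos']) if cmd is None else np.array(cmd)
    d=M.T@(np.array(target)-p)/1000
    y=np.degrees(np.arctan2(M[1,1],M[0,1])); e=(yang-y+90)%180-90
    print('pos',np.round(s['tool_pos'],1),'yAng',round(y,2),'tilt',np.round(M[:2,2],4),'d',d.round(4),'yaw',round(-np.radians(e),4))
E
python3 -c "
from h import *
rel([581.4,225.2,226],-12.6,[219.7,476.8,226.2])"
```

```text
pos [219.5 476.5 225.6] yAng 65.26 tilt [-0.0008 -0.0012] d [-4.338e-01 -7.710e-02  2.000e-04] yaw 1.3589
```

{"name": "jog_arm", "arguments": {"targets": [[[-0.04, -0.007, 0, 0.124], [-0.08, -0.014, 0, 0.247], [-0.12, -0.021, 0, 0.371], [-0.16, -0.028, 0, 0.494], [-0.2, -0.035, 0, 0.618], [-0.24, -0.042, 0, 0.741], [-0.28, -0.049, 0, 0.865], [-0.32, -0.056, 0, 0.988], [-0.36, -0.064, 0, 1.112], [-0.4, -0.071, 0, 1.236], [-0.4338, -0.0771, 0, 1.359], [-0.4338, -0.0771, 0, 1.359]]], "fingers": 0.0854}}

```text
time_s: 1.3
tool_pos: [584.2, 222.0, 224.9]
tool_rot: [0.783, 0.622, -0.0, 0.0]
force: [0.0, 0.5, -1.0]
width: 85.3
gripper_force: 0.0
```

Run:
```python
from h import *
rel([581.4,225.2,226],-12.6)
f=grab('wrist');cv2.imwrite('pics/w1.png',f['color']);print(f['position'],f['attitude'])
P=cloud(f);z=P[...,2]
for lo,hi in((100,115),(122,140),(64,78)):
    n,l,st,c=cv2.connectedComponentsWithStats(((z>lo)&(z<hi)).astype(np.uint8))
    for i in range(1,n):
        if st[i,4]>300:
            q=P[l==i].astype(np.float32);print(lo,st[i],c[i].round(),cv2.minAreaRect(q[:,:2].copy()),np.median(q[:,2]))
```

```text
pos [584.2 222.  224.9] yAng -13.02 tilt [-0.0003 -0.0011] d [ 0.0025 -0.0034 -0.0011] yaw -0.0073
[601.81092448 292.54411382 372.08284222] [ 0.9829488  -0.11205171 -0.01691578  0.14481   ]
100 [ 221   74   65   50 2732] [253.  99.] ((599.1813354492188, 305.0498962402344), (43.57217788696289, 61.38882064819336), 78.3747329711914) 107.5927
100 [ 400  110   46   65 1845] [423. 143.] ((755.6494140625, 226.415771484375), (34.02833938598633, 59.4275016784668), 11.690600395202637) 101.51493
100 [  23  116   59   62 1893] [ 52. 147.] ((391.58856201171875, 306.681884765625), (60.462703704833984, 33.94888687133789), 30.363815307617188) 101.748375
100 [  99  201   36   54 1455] [116. 227.] ((421.8279113769531, 208.7618408203125), (60.01948928833008, 34.07169723510742), 60.76536178588867) 101.72212
100 [ 228  238   54   38 1737] [254. 257.] ((562.1783447265625, 141.67593383789062), (44.67182540893555, 60.21553421020508), 77.18599700927734) 107.47658
122 [ 234  159   39   62 2295] [253. 189.] ((581.0234985351562, 224.24563598632812), (60.40036392211914, 35.995487213134766), 77.55441284179688) 129.44604
64 [  193    45   121   236 17270] [254. 150.] ((580.6925659179688, 222.8777618408203), (276.8697814941406, 124.25306701660156), 77.33890533447266) 70.059685
64 [ 69 115  34  57 316] [ 91. 153.] ((406.3645324707031, 303.39251708984375), (62.2457275390625, 31.30182456970215), 78.15930938720703) 72.08235
64 [377 127  19  41 319] [386. 147.] ((731.79833984375, 222.93038940429688), (44.577030181884766, 15.044303894042969), 87.76494598388672) 74.02993
```

View pics/w1.png

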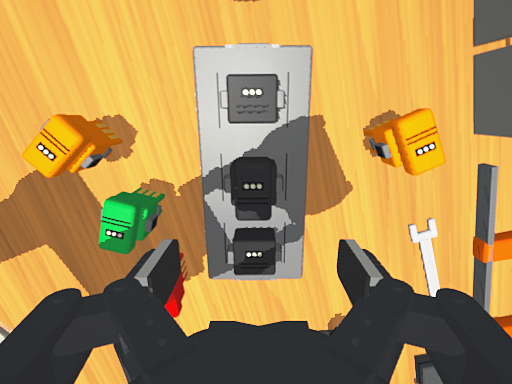

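Wrist view: the tall dark pack with two cell rows is at (253,187), between short packs at (253,99) and (254,255). The fingers close across its catches along charger x, as intended. Next I'll correct the offset and come down to just above it.

```bash
python3 -c "
from h import *
rel([581.0,224.2,165],-12.6)"
```

```text
pos [582.4 223.6 225. ] yAng -12.76 tilt [-0.0016 -0.0004] d [ 0.0003 -0.0014  0.06  ] yaw -0.0027
```

{"name": "jog_arm", "arguments": {"targets": [[[-0.001, 0, 0.02, 0], [-0.001, 0, 0.04, 0], [-0.001, 0, 0.06, 0], [-0.001, 0, 0.06, 0], [-0.001, 0, 0.06, 0], [-0.001, 0, 0.06, 0]]]}}

```text
time_s: 1.95
tool_pos: [581.5, 224.9, 167.7]
tool_rot: [0.78, 0.626, 0.001, 0.0]
force: [0.6, -0.9, -0.9]
width: 85.7
gripper_force: 0.0
```

```bash
python3 -c "
from h import *
rel([581.0,224.2,98],-12.6); print(np.abs(monitor.sense()['qvel']).max())"
```

```text
pos [581.5 224.9 167.7] yAng -12.54 tilt [0.0021 0.0007] d [-0.0009 -0.0005  0.0697] yaw 0.001
0.0055959914593495756
```

{"name": "jog_arm", "arguments": {"targets": [[[-0.001, -0.0005, 0.015, 0], [-0.001, -0.0005, 0.03, 0], [-0.001, -0.0005, 0.045, 0], [-0.001, -0.0005, 0.057, 0], [-0.001, -0.0005, 0.065, 0], [-0.001, -0.0005, 0.069, 0], [-0.001, -0.0005, 0.069, 0], [-0.001, -0.0005, 0.069, 0], [-0.001, -0.0005, 0.069, 0]]]}}

```text
time_s: 2.85
tool_pos: [580.9, 223.5, 97.9]
tool_rot: [0.78, 0.625, 0.001, 0.0]
force: [-0.7, -0.4, 0.3]
width: 85.3
gripper_force: 0.0
```

Run:
```python
from h import *
rel([581.0,224.2,98],-12.6)
f=grab('wrist');cv2.imwrite('pics/w2.png',cv2.resize(f['color'],None,fx=1.5,fy=1.5))
```

```text
pos [580.9 223.5  97.9] yAng -12.61 tilt [0.0013 0.0004] d [ 0.0007 -0.0001 -0.0001] yaw -0.0001
```

View pics/w2.png

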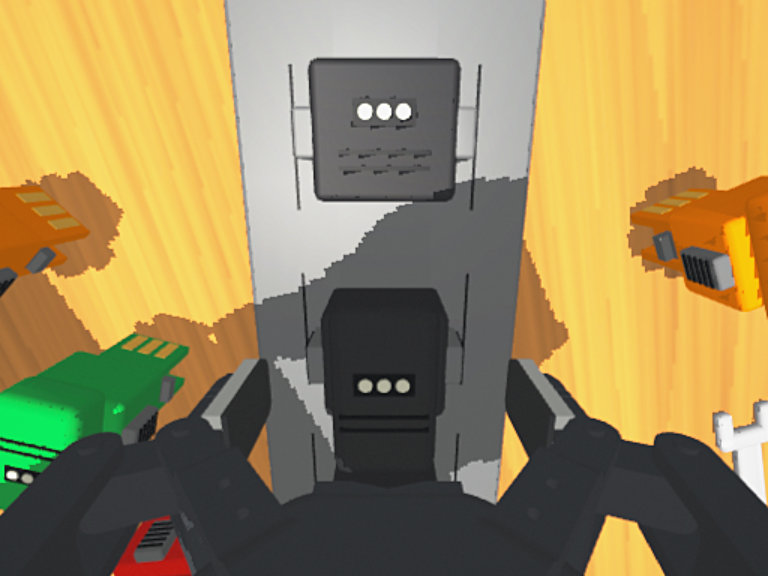

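Run:
```python
from h import *
f=load('wrist');P=cloud(f);s=monitor.sense();M=R.from_quat(s['tool_rot']).as_matrix()
T=(P-np.array(s['tool_pos']))@M   # tool coords
for name,a,b in(('catchL',(205,216),(225,252)),('catchR',(298,308),(222,250)),('padL',(140,180),(238,300)),('padR',(338,385),(238,300)),('top',(222,292),(195,275))):
    q=T[b[0]:b[1],a[0]:a[1]].reshape(-1,3); print(name)
    for lo in range(-40,25,5):
        w=q[(q[:,2]>lo)&(q[:,2]<lo+5)]
        if len(w)>8: print('  z',lo,len(w),'x',np.percentile(w[:,0],[2,50,98]).round(1),'y',np.percentile(w[:,1],[2,50,98]).round(1))
```

```text
catchL
  z -10 243 x [-4.5  2.4 10.6] y [-29.6 -26.4 -23.2]
  z -5 38 x [-5.7  7.8  8.1] y [-30.5 -27.5 -24.6]
  z 0 13 x [6.5 7.6 8. ] y [-30.6 -28.9 -25.9]
catchR
  z -10 205 x [-3.3  3.2 11. ] y [23.7 26.5 29.4]
  z -5 29 x [6.6 7.8 8.2] y [24.8 27.3 30.2]
  z 0 25 x [6.1 7.7 8.2] y [25.6 27.6 30.7]
  z 5 13 x [5.8 7.4 8. ] y [26.6 28.8 30.9]
padL
  z -40 276 x [-11.1   5.7  10.6] y [-53.6 -41.5 -40.9]
  z -35 263 x [-11.    6.   10.5] y [-54.5 -41.6 -41. ]
  z -30 226 x [-10.9   5.9  10.6] y [-53.8 -41.5 -41. ]
  z -25 157 x [-11.1   3.2  10.5] y [-47.8 -41.5 -41. ]
  z -20 24 x [-3.5  2.7  8.3] y [-41.7 -41.4 -41.1]
padR
  z -40 292 x [-11.    5.8  10.5] y [43.7 44.2 57.1]
  z -35 261 x [-10.6   6.   10.6] y [43.6 44.2 56.8]
  z -30 232 x [-10.7   5.8  10.7] y [43.7 44.2 57. ]
  z -25 161 x [-10.8   4.8  10.5] y [43.7 44.1 50.6]
  z -20 23 x [-3.3  2.2  7.4] y [43.7 44.1 44.4]
top
  z -35 4341 x [-3.6 13.7 29.1] y [-15.6   0.1  15.7]
  z -30 615 x [-3.9 29.8 31.2] y [-16.9   2.5  17.6]
  z -25 208 x [29.5 30.9 31.3] y [-15.6   1.1  16. ]
  z -20 182 x [29.4 30.8 31.2] y [-15.5   0.6  16.1]
  z -15 21 x [-16.5  30.6  30.7] y [-16.5  -3.6  20.4]
  z 0 13 x [21.7 21.9 22.3] y [-20.5  19.6  20.5]
  z 5 17 x [21.6 21.9 22. ] y [-21.   19.3  21.3]
  z 10 50 x [21.4 22.  22.2] y [-21.3  -1.8  21.6]
  z 15 119 x [21.3 21.8 22.1] y [-21.2   0.4  21.2]
```

Run:
```python
from h import *
f=load('wrist');P=cloud(f);s=monitor.sense();M=R.from_quat(s['tool_rot']).as_matrix()
T=(P-np.array(s['tool_pos']))@M
for r in (242,250,260,270,280,290,310):
    print(r,[(c,T[r,c].round(0).astype(int).tolist()) for c in range(136,190,6)])
```

```text
242 [(136, [-53, -123, 99]), (142, [-53, -116, 98]), (148, [-52, -110, 97]), (154, [-53, -104, 98]), (160, [-53, -98, 98]), (166, [11, -45, -26]), (172, [11, -42, -26]), (178, [7, -41, -18]), (184, [-17, -53, 28])]
250 [(136, [-62, -124, 98]), (142, [-61, -117, 97]), (148, [-61, -111, 98]), (154, [6, -52, -25]), (160, [11, -45, -34]), (166, [10, -43, -34]), (172, [8, -41, -29]), (178, [3, -41, -20]), (184, [-23, -53, 27])]
260 [(136, [-73, -125, 98]), (142, [6, -54, -36]), (148, [10, -47, -43]), (154, [10, -45, -43]), (160, [10, -42, -43]), (166, [7, -41, -38]), (172, [3, -41, -31]), (178, [-2, -41, -21]), (184, [-31, -54, 28])]
270 [(136, [6, -53, -44]), (142, [11, -46, -51]), (148, [10, -44, -51]), (154, [11, -42, -51]), (160, [7, -41, -46]), (166, [3, -41, -40]), (172, [-1, -41, -32]), (178, [-7, -41, -23]), (184, [-40, -54, 27])]
280 [(136, [12, -45, -59]), (142, [9, -45, -55]), (148, [9, -43, -55]), (154, [7, -41, -53]), (160, [3, -41, -47]), (166, [-2, -42, -40]), (172, [-9223372036854775808, -9223372036854775808, -9223372036854775808]), (178, [-50, -60, 30]), (184, [-48, -55, 27])]
290 [(136, [11, -43, -65]), (142, [11, -41, -65]), (148, [5, -43, -56]), (154, [3, -41, -54]), (160, [-2, -42, -47]), (166, [-6, -42, -41]), (172, [-11, -41, -34]), (178, [-58, -61, 28]), (184, [-58, -56, 28])]
310 [(136, [17, -35, -82]), (142, [16, -34, -81]), (148, [16, -32, -80]), (154, [17, -30, -81]), (160, [16, -28, -80]), (166, [16, -26, -81]), (172, [-136, -94, 98]), (178, [-136, -87, 98]), (184, [-76, -57, 28])]<stdin>:5: RuntimeWarning: invalid value encountered in cast
```

The wrist depth puts the open fingertips about 17 mm behind the TCP, where the specification gives 9 mm ahead. I'll check with the side camera before closing.

Run:
```python
from h import *
f=grab('side');P=cloud(f);s=monitor.sense();M=R.from_quat(s['tool_rot']).as_matrix()
T=(P-np.array(s['tool_pos']))@M
Rm=R.from_quat(f['attitude']).as_matrix()
c=Rm.T@(np.array(s['tool_pos'])-np.array(f['position']));u=int(c[0]/c[2]*f['fx']+f['cx']);v=int(c[1]/c[2]*f['fy']+f['cy']);print(u,v)
cv2.imwrite('pics/s2.png',cv2.resize(f['color'][v-70:v+50,u-80:u+80],None,fx=5,fy=5,interpolation=cv2.INTER_CUBIC))
for lab,sg in(('-y',-1),('+y',1)):
    q=T[(np.abs(T[...,0])<16)&(sg*T[...,1]>36)&(sg*T[...,1]<60)&(T[...,2]<24)&(T[...,2]>-90)]
    print(lab,len(q),'z pct',np.percentile(q[:,2],[50,80,90,95,100]).round(1) if len(q) else '')
```

```text
243 145
-y 103 z pct [-60.7 -33.3 -26.1  17.4  23.6]
+y 104 z pct [-65.9 -38.9 -29.2 -19.2  22.9]
```

View pics/s2.png

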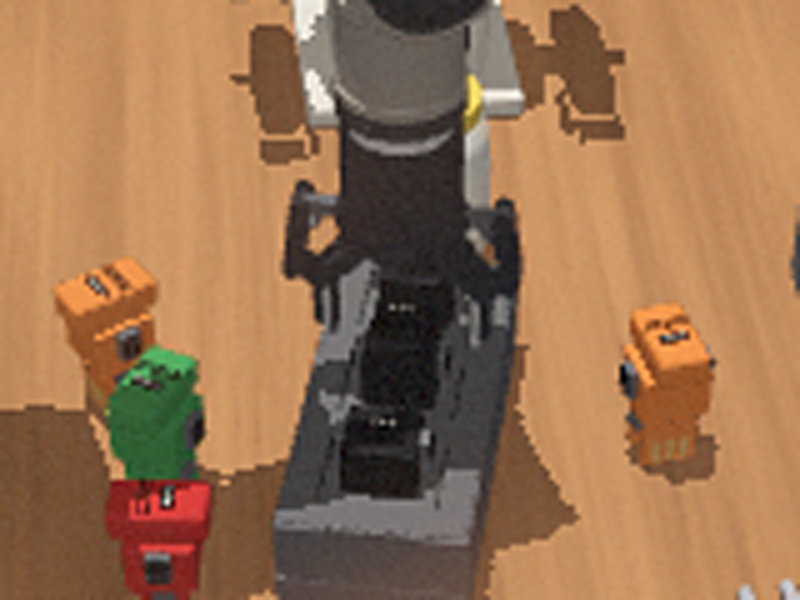

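Side view: the fingertips are at crop (327,325) and (478,335), well above the deck and only about level with the tall block's top. Both cameras agree that the fingers end about 26 mm higher than specified. I'll close part way, still clear of the catches, and re-measure.

{"name": "jog_arm", "arguments": {"targets": [[[0, 0, 0, 0], [0, 0, 0, 0], [0, 0, 0, 0], [0, 0, 0, 0], [0, 0, 0, 0]]], "fingers": 0.068, "squeeze": 40}}

```text
time_s: 3.45
tool_pos: [580.5, 223.4, 97.2]
tool_rot: [0.78, 0.625, 0.0, -0.0]
force: [-0.2, -0.2, 0.1]
width: 67.8
gripper_force: 0.0
```

```bash
cat > pads.py <<'E'
from h import *
f=grab('wrist');P=cloud(f);s=monitor.sense();M=R.from_quat(s['tool_rot']).as_matrix()
print('w',s['width'],'pos',s['tool_pos'].round(1) if hasattr(s['tool_pos'],'round') else s['tool_pos'])
T=(P-np.array(s['tool_pos']))@M
h=s['width']/2
for sg in(-1,1):
    q=T[(np.abs(T[...,0])<12)&(np.abs(sg*T[...,1]-h)<2.5)&(T[...,2]<15)&(T[...,2]>-70)]
    print(sg,len(q),'ymed',np.median(q[:,1]).round(1),'z',np.percentile(q[:,2],[2,50,95,99,100]).round(1))
    for lo in range(-40,14,3):
        w=q[(q[:,2]>=lo)&(q[:,2]<lo+3)]
        print((lo,len(w)),end=' ')
    print()
E
python3 pads.py
```

```text
w 67.7749590191336 pos [580.5 223.4  97.2]
-1 1561 ymed -32.9 z [-67.9 -40.5 -16.9 -13.4 -11.4]
(-40, 102) (-37, 97) (-34, 97) (-31, 99) (-28, 76) (-25, 81) (-22, 69) (-19, 69) (-16, 49) (-13, 14) (-10, 0) (-7, 0) (-4, 0) (-1, 0) (2, 0) (5, 0) (8, 0) (11, 0) 
1 1115 ymed 35.3 z [-66.8 -37.5 -15.8 -13.  -11.7]
(-40, 82) (-37, 89) (-34, 76) (-31, 75) (-28, 70) (-25, 58) (-22, 59) (-19, 60) (-16, 47) (-13, 12) (-10, 0) (-7, 0) (-4, 0) (-1, 0) (2, 0) (5, 0) (8, 0) (11, 0)
```

The tips are at tool z ≈ -11 at 68 mm opening, so the fingers really do end about 26 mm short of the specification. I'll lower the tool 24 mm to bring the pads onto the catches, and shift -1 mm along y to centre them.

{"name": "jog_arm", "arguments": {"targets": [[[0, -0.001, 0.006, 0], [0, -0.001, 0.012, 0], [0, -0.001, 0.018, 0], [0, -0.001, 0.022, 0], [0, -0.001, 0.024, 0], [0, -0.001, 0.024, 0], [0, -0.001, 0.024, 0]]]}}

```text
time_s: 4.2
tool_pos: [579.7, 223.7, 73.3]
tool_rot: [0.78, 0.625, 0.0, 0.0]
force: [0.4, 0.5, 0.4]
width: 68.4
gripper_force: 0.0
```

```bash
python3 pads.py
python3 - <<'E'
from h import *
f=load('wrist');P=cloud(f);s=monitor.sense();M=R.from_quat(s['tool_rot']).as_matrix()
T=(P-np.array(s['tool_pos']))@M
cv2.imwrite('pics/w3.png',cv2.resize(f['color'],None,fx=1.5,fy=1.5))
E
```

```text
w 68.10245932872648 pos [579.7 223.7  73.5]
-1 1719 ymed -33.0 z [-67.4 -38.7   3.4   4.1   4.6]
(-40, 115) (-37, 103) (-34, 93) (-31, 95) (-28, 79) (-25, 83) (-22, 69) (-19, 61) (-16, 27) (-13, 5) (-10, 0) (-7, 0) (-4, 0) (-1, 4) (2, 186) (5, 0) (8, 0) (11, 0) 
1 1293 ymed 35.3 z [-66.4 -35.5   3.5   4.2   4.9]
(-40, 92) (-37, 79) (-34, 80) (-31, 97) (-28, 72) (-25, 65) (-22, 65) (-19, 57) (-16, 29) (-13, 5) (-10, 0) (-7, 0) (-4, 0) (-1, 1) (2, 138) (5, 0) (8, 0) (11, 0)
```

View pics/w3.png

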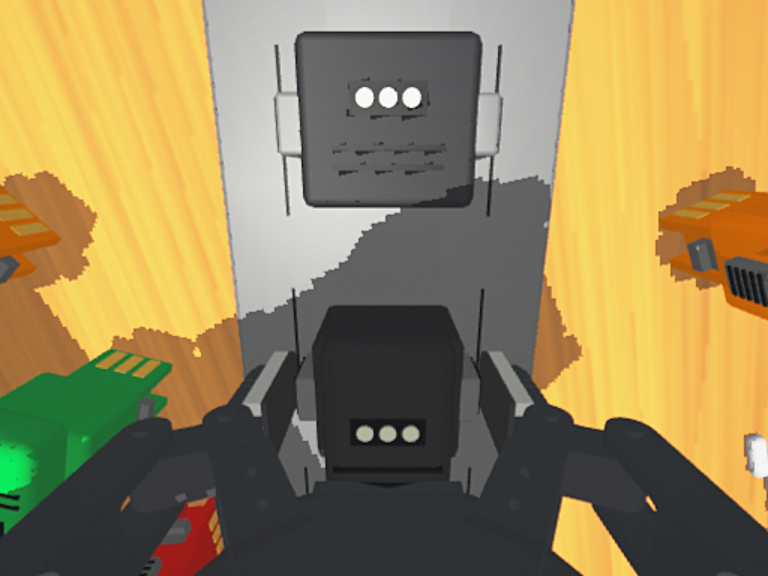

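The pads now flank the catches at (297,390) and (480,390). I'll drop 3 mm more and squeeze.

{"name": "jog_arm", "arguments": {"targets": [[[0, 0, 0.0015, 0], [0, 0, 0.003, 0], [0, 0, 0.003, 0]]]}}

```text
time_s: 4.55
tool_pos: [579.4, 223.6, 70.0]
tool_rot: [0.78, 0.625, -0.0, -0.0]
force: [0.0, 0.2, -0.7]
width: 67.8
gripper_force: 0.0
```

{"name": "jog_arm", "arguments": {"targets": [[[0, 0, 0, 0], [0, 0, 0, 0], [0, 0, 0, 0], [0, 0, 0, 0], [0, 0, 0, 0], [0, 0, 0, 0], [0, 0, 0, 0], [0, 0, 0, 0]]], "fingers": 0.04, "squeeze": 50}}

```text
time_s: 5.35
tool_pos: [579.8, 223.9, 71.3]
tool_rot: [0.78, 0.625, 0.001, 0.0]
force: [-1.6, 0.4, 6.0]
width: 47.2
gripper_force: 53.9
```

```bash
python3 pads.py; python3 -c "
from h import *
s=monitor.sense();print(s['force'],s['torque'],s['gripper_force'],s['width'])"
```

```text
w 47.00839077233125 pos [579.8 223.9  71.3]
-1 902 ymed -23.1 z [-63.8 -44.1 -32.3 -24.6 -18.7]
(-40, 82) (-37, 160) (-34, 28) (-31, 13) (-28, 11) (-25, 8) (-22, 3) (-19, 1) (-16, 0) (-13, 0) (-10, 0) (-7, 0) (-4, 0) (-1, 0) (2, 0) (5, 0) (8, 0) (11, 0) 
1 587 ymed 24.9 z [-63.4 -39.5 -34.5 -33.8 -32.7]
(-40, 65) (-37, 225) (-34, 15) (-31, 0) (-28, 0) (-25, 0) (-22, 0) (-19, 0) (-16, 0) (-13, 0) (-10, 0) (-7, 0) (-4, 0) (-1, 0) (2, 0) (5, 0) (8, 0) (11, 0) 
[-1.94198044  0.62830225  5.4799214 ] [-0.04762623  0.34103017 -0.07611245] 53.88967528939247 47.00839077233125
```

Width is 47 mm, so both catches are pressed flush. I'll lift gently and watch the force.

{"name": "jog_arm", "arguments": {"targets": [[[0, 0, -0.002, 0], [0, 0, -0.004, 0], [0, 0, -0.006, 0], [0, 0, -0.008, 0], [0, 0, -0.01, 0], [0, 0, -0.012, 0], [0, 0, -0.012, 0], [0, 0, -0.012, 0]]]}}

```text
time_s: 6.2
tool_pos: [579.5, 223.7, 82.3]
tool_rot: [0.78, 0.625, 0.0, 0.0]
force: [0.2, 0.2, -4.6]
width: 47.5
gripper_force: 52.6
```

```bash
cat > pk.py <<'E'
from h import *
f=grab('wrist');P=cloud(f);s=monitor.sense();M=R.from_quat(s['tool_rot']).as_matrix();T=(P-np.array(s['tool_pos']))@M
print('pos',np.round(s['tool_pos'],1),'F',np.round(s['force'],1),'tq',np.round(s['torque'],2),'w',s['width'],s['gripper_force'])
q=T[(np.abs(T[...,0]-15)<25)&(np.abs(T[...,1])<13)&(T[...,2]<-20)&(T[...,2]>-75)]
q=q[q[:,0]>5]
print('pack top world z',np.median((np.array(s['tool_pos'])+q@M.T)[:,2]).round(1),'tool z',np.median(q[:,2]).round(1),len(q))
n,res=np.linalg.lstsq(np.c_[q[:,:2],np.ones(len(q))],q[:,2],rcond=None)[:2];print('slope',n.round(3))
E
python3 pk.py
```

```text
pos [579.5 223.6  82.2] F [ 0.6  0.1 -4.5] tq [-0.02  0.04  0.05] w 47.43198331486192 52.64170780777931
pack top world z 140.3 tool z -58.1 5347
slope [ 2.7800e-01  1.0000e-03 -6.2409e+01]
```

It came free: the pack top rose about 11 mm and the load is 4.5 N. I'll draw it straight up until the stem clears everything.

{"name": "jog_arm", "arguments": {"targets": [[[0, 0, -0.006, 0], [0, 0, -0.012, 0], [0, 0, -0.018, 0], [0, 0, -0.024, 0], [0, 0, -0.031, 0], [0, 0, -0.041, 0], [0, 0, -0.054, 0], [0, 0, -0.07, 0], [0, 0, -0.086, 0], [0, 0, -0.1, 0], [0, 0, -0.109, 0], [0, 0, -0.109, 0]]]}}

```text
time_s: 7.45
tool_pos: [580.3, 223.9, 193.3]
tool_rot: [0.78, 0.625, 0.002, 0.001]
force: [-0.1, 0.3, -4.3]
width: 47.2
gripper_force: 52.7
```

```bash
python3 pk.py
python3 - <<'E'
from h import *
f=grab('top');P=cloud(f);z=P[...,2]
m=((z>48)&(z<70)).astype(np.uint8); m[:,:290]=0;m[:,345:]=0;m[:150]=0;m[235:]=0
for r in range(196,232,3):
    q=P[r][m[r]>0]; 
    if len(q): print(r,len(q),q[:,0].mean().round(1),q[:,1].min().round(1),q[:,1].max().round(1),np.median(q[:,2]).round(1))
q=P[m>0]; q=q[q[:,0]<549].astype(np.float32);print('foot',cv2.minAreaRect(q[:,:2].copy()),len(q))
cv2.imwrite('pics/t3.png',f['color'])
m=((z>95)&(z<118)).astype(np.uint8);n,l,st,c=cv2.connectedComponentsWithStats(m)
for i in range(1,n):
    if st[i,4]>100 and 120<c[i][0]<230 and 170<c[i][1]<220: q=P[l==i].astype(np.float32);print('small',c[i],cv2.minAreaRect(q[:,:2].copy()),np.median(q[:,2]))
E
```

```text
pos [579.7 223.7 192. ] F [-0.4 -0.3 -4.4] tq [-0.    0.03  0.01] w 47.22257439070728 52.70959585905075
pack top world z 251.3 tool z -59.3 5363
slope [ 2.7500e-01 -5.0000e-03 -6.3567e+01]
196 5 584.6 -190.1 -167.5 49.0
199 5 576.1 -186.7 -173.1 50.0
202 8 567.5 -189.8 -169.4 51.0
205 7 559.1 -189.8 -172.1 50.5
208 6 550.7 -186.8 -172.7 49.7
211 7 542.3 -189.4 -172.6 49.7
214 7 533.8 -189.4 -167.1 50.1
217 24 525.1 -210.7 -146.8 57.7
220 24 516.8 -210.5 -146.4 58.1
223 21 508.5 -206.8 -148.5 58.2
foot ((528.1743774414062, -178.56942749023438), (39.54798889160156, 64.5179672241211), 0.22418376803398132) 249
small [202.32930514 201.92145015] ((563.0928344726562, 143.5662078857422), (43.92722702026367, 61.243438720703125), 78.0572509765625) 108.19703
```

Run:
```python
from h import *
f=load('top');P=cloud(f);q=P[205:232,300:340].reshape(-1,3);q=q[(q[:,2]>54)&(q[:,2]<66)].astype(np.float32)
r=cv2.minAreaRect(q[:,:2].copy());print(r,len(q),q.mean(0))
print(np.round(monitor.sense()['joint_positions'],2))
rel([r[0][0],r[0][1],192],-12.6)
```

```text
((532.2306518554688, -178.50698852539062), (47.660945892333984, 64.42483520507812), 0.22418376803398132) 206 [ 520.0453   -178.50974    58.170364]
[0.24 0.55 1.29 0.   1.3  0.46]
pos [579.3 223.6 191. ] yAng -12.61 tilt [-0.0003 -0.    ] d [-0.4027  0.0418 -0.0009] yaw -0.0001
```

{"name": "jog_arm", "arguments": {"targets": [[[-0.005, 0.0003, 0, 0], [-0.015, 0.001, 0, 0], [-0.03, 0.002, 0, 0], [-0.05, 0.0035, 0, 0], [-0.072, 0.005, 0, 0], [-0.096, 0.0065, 0, 0], [-0.12, 0.0085, 0, 0], [-0.144, 0.01, 0, 0], [-0.168, 0.012, 0, 0], [-0.192, 0.0135, 0, 0], [-0.216, 0.015, 0, 0], [-0.24, 0.017, 0, 0]]]}}

```text
time_s: 8.75
tool_pos: [542.8, -16.4, 191.1]
tool_rot: [0.781, 0.625, -0.0, -0.0]
force: [-0.4, -0.8, -4.3]
width: 47.2
gripper_force: 52.7
```

{"name": "jog_arm", "arguments": {"targets": [[[-0.024, 0.0017, 0, 0], [-0.048, 0.0033, 0, 0], [-0.072, 0.005, 0, 0], [-0.094, 0.0065, 0, 0], [-0.114, 0.008, 0, 0], [-0.132, 0.009, 0, 0], [-0.147, 0.0102, 0, 0], [-0.158, 0.011, 0, 0], [-0.164, 0.0113, 0, 0], [-0.166, 0.0113, 0, 0], [-0.166, 0.0113, 0, 0], [-0.166, 0.0113, 0, 0]]]}}

```text
time_s: 9.95
tool_pos: [518.6, -178.2, 191.2]
tool_rot: [0.78, 0.625, 0.0, -0.0]
force: [-0.1, -0.7, -3.4]
width: 47.7
gripper_force: 52.7
```

```bash
python3 pk.py
python3 - <<'E'
from h import *
rel([518.5,-178.6,191],-12.6)
f=grab('side');P=cloud(f);s=monitor.sense();M=R.from_quat(s['tool_rot']).as_matrix();T=(P-np.array(s['tool_pos']))@M
q=T[(np.abs(T[...,0])<30)&(np.abs(T[...,1])<30)&(T[...,2]>0)&(T[...,2]<100)]
print('lowest pack tool z',np.percentile(q[:,2],[90,98,100]).round(1),len(q))
q2=q[q[:,2]>15];print('stem x,y',np.percentile(q2[:,:2],[2,98],axis=0).round(1))
g=P[(P[...,2]>54)&(P[...,2]<66)&(abs(P[...,0]-520)<40)&(abs(P[...,1]+178)<45)];print('foot side',g.min(0).round(1),g.max(0).round(1),np.median(g,0).round(1),len(g))
c=R.from_quat(f['attitude']).as_matrix().T@(np.array(s['tool_pos'])-np.array(f['position']));u=int(c[0]/c[2]*f['fx']+f['cx']);v=int(c[1]/c[2]*f['fy']+f['cy']);print(u,v)
cv2.imwrite('pics/s3.png',cv2.resize(f['color'][v-90:v+90,u-110:u+110],None,fx=3.3,fy=3.3,interpolation=cv2.INTER_CUBIC))
E
```

```text
pos [ 518.6 -178.1  191.2] F [ 0.2  0.7 -3.9] tq [-0.05 -0.03 -0.  ] w 47.15582924056738 52.6877635717392
pack top world z 249.2 tool z -58.0 5335
slope [ 2.7800e-01 -3.0000e-03 -6.2313e+01]
pos [ 518.6 -178.1  191.2] yAng -12.56 tilt [-0.      0.0003] d [-0.0005 -0.      0.0002] yaw 0.0007
lowest pack tool z [38.5 43.7 45.7] 139
stem x,y [[-17.4 -17.1]
 [ -9.   19.8]]
foot side [ 506.3 -214.2   54. ] [ 537.5 -150.1   63.9] [ 519.4 -184.6   57.5] 179
230 222
```

View pics/s3.png

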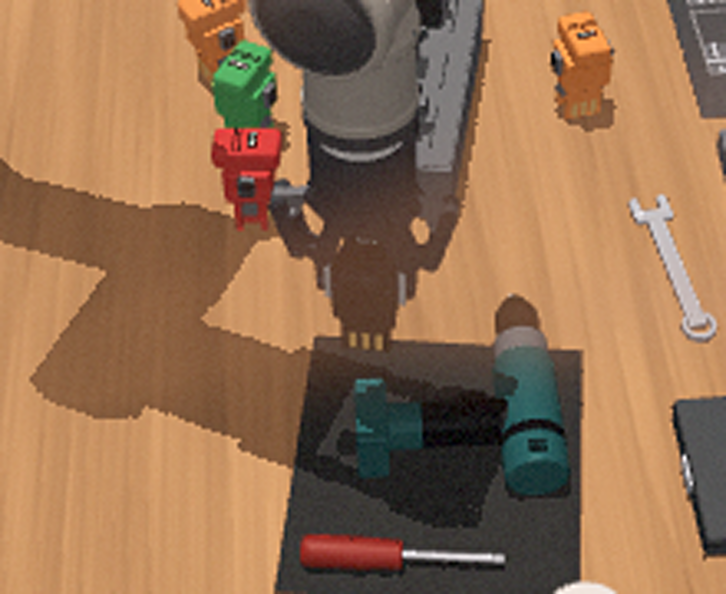

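Side view: the pack hangs upright between the fingers. Its stem end with contacts, at (368,340), is about 89 mm above the foot at (375,428). I'll let it settle, check the short packs and hand in.

{"name": "jog_arm", "arguments": {"targets": [[[0, 0, 0, 0], [0, 0, 0, 0], [0, 0, 0, 0], [0, 0, 0, 0], [0, 0, 0, 0]]]}}

```text
time_s: 10.55
tool_pos: [518.5, -178.7, 191.2]
tool_rot: [0.78, 0.625, 0.0, -0.0]
force: [-0.4, -0.8, -4.2]
width: 47.3
gripper_force: 52.7
```

```bash
python3 pk.py
python3 - <<'E'
from h import *
f=grab('top');P=cloud(f);z=P[...,2]
n,l,st,c=cv2.connectedComponentsWithStats(((z>95)&(z<118)).astype(np.uint8))
for i in range(1,n):
    if st[i,4]>100 and 120<c[i][0]<230 and 170<c[i][1]<220: q=P[l==i].astype(np.float32);print('small',cv2.minAreaRect(q[:,:2].copy())[0],np.median(q[:,2]))
print(np.abs(monitor.sense()['qvel']).max())
print(ticket.job_done())
E
```

```text
pos [ 518.5 -178.8  191.2] F [ 0.4  0.3 -4.4] tq [-0.01  0.02 -0.  ] w 47.800958075225665 52.68814757466316
pack top world z 249.2 tool z -58.0 5340
slope [ 2.8100e-01 -1.0000e-03 -6.2366e+01]
small (599.6696166992188, 306.8846435546875) 108.30825
small (563.0822143554688, 143.53988647460938) 108.37193
0.0016622370512513085
the job is handed in; nothing more can be done
None
```

I handed the job in with the tall pack held still and upright by its squeezed catches, its stem end about 89 mm above the drill's foot, and both short packs still seated in the charger.

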